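# Set the game on the darts scorer and start it

### The job

Set up the next game on the grey darts scorer: turn its black pointer dial clockwise, counting the clicks, until it rests pointing at the sixth of its eight tick marks (the first is the anticlockwise end of the arc, at the lower left as you face the panel), and let go of it. Only then push the fat round button beside it all the way in and release it, so that the game starts. Leave the dial on the sixth mark and do not knock or shift the bottle, bell, flight boxes, dart case or tumbler.

Things in the scene. Friction and masses are not known exactly. Their poses are not given: they have to be found in the camera images.
- scorer: Grey wedge console, fixed, 200 deep (x) x 260 wide (y) x 127 mm high; a display bar 45 mm deep at its rear reaches 157 mm. Origin: centre of underside; x points from its front to its rear, z up. It stands askew, its front turned away from the robot and to the robot's right. From the low front edge (35 mm high, x = -100 mm) a panel rises at 35 deg to x = +31 mm, so its normal leans 35 deg from vertical to the front. Dial at y = +55, button at y = -68 mm.
- dial_grip (a point): Grip point on the dial's axis, 30 mm off the panel; z out of the panel along the axis, x the way the pointer points (turns with the dial). Black disc 48 mm across, 6 mm thick; over it a grip bar 14 mm thick, 6 to 40 mm off the panel, reaching 17 mm behind the axis and 26 mm ahead on the pointer side (last 9 mm an 8 mm wide nose). White line on top from axis to nose.
- dial (a joint): Dial angle, rad: 0 on the first mark, grows clockwise (facing the panel) by 0.524 (30 deg) a click: sixth mark 2.618, eighth 3.665; end stops just beyond first and eighth. About 0.07 N m takes it over a click; let go, it settles in the nearest click. Starts on mark one, two or three. The button's housing is the nearest other thing on the panel, 95 mm from the dial's axis.
- sixth_mark (a point): Middle of the sixth tick mark. Eight thin white ticks, 10 mm long, lie round the dial 33 to 43 mm from its axis; straight up the slope is midway between fourth and fifth, the sixth lies 45 deg clockwise of that.
- start_button_top (a point): Centre of the top face of the round push button, 22 mm above the panel when out; z axis out of the panel along the button's travel. Button 40 mm across on a 56 mm round, 12 mm high housing.
- start_button (a joint): Button travel in m along the panel's inward normal: 0 out, 0.006 fully in; it begins to move at about 1.5 N, takes about 5 N fully in, and springs back out.
- bottle: bystander: keep clear. Full green glass beer bottle, 62 mm across, 230 mm high, 0.6 kg, on the scorer's right (seen facing its panel), towards its rear. Origin: centre of its underside.
- bell: bystander: keep clear. Brass counter bell on a round wooden foot, 80 mm across, 64 mm high, on the scorer's left, towards its rear. Origin: centre of its underside.
- flight_box0: bystander: keep clear. Bottom of a stack of three blue plastic flight boxes on the scorer's left, towards its front, each 42 x 75 x 21 mm. Origin: centre of its underside.
- flight_box1: bystander: keep clear. Middle box of the stack. Origin: centre of its underside.
- flight_box2: bystander: keep clear. Top box of the stack. Origin: centre of its underside.
- dart_case: bystander: keep clear. Clear acrylic dart case, 85 x 190 x 28 mm, lying flat in front of the scorer. Origin: centre of its underside.
- tumbler: bystander: keep clear. Empty glass tumbler, 74 mm across at the rim, 95 mm high, behind the scorer. Origin: centre of its underside.

How it is judged (in metres and radians):
On the way, in this order (a step that is already met when the one before it is completed fails the run):
1. the dial rests in its sixth click and is let go (value of joint dial between 2.468 and 2.768 rad and contact force between the fingers and scorer below 0.3 N and velocity of joint dial below 0.1 rad/s), for 0.2 s.
2. the button is pushed in (at least 4.5 of its 6 mm) with the dial on the sixth mark (value of joint dial between 2.468 and 2.768 rad and value of joint start_button above 0.0045 m), for 0.05 s.
At the end, for the whole second after the job is handed in: The dial is at rest within 0.15 rad of the sixth mark (2.618 rad), the button is out again (less than 1.5 mm in), and every bystander (bottle, bell, three flight boxes, dart case, tumbler) is within 30 mm of where it stood (value of joint dial between 2.468 and 2.768 rad and velocity of joint dial between -0.1 and 0.1 rad/s and value of joint start_button below 0.0015 m and distance of each of bottle, bell, flight_box0, flight_box1, flight_box2, dart_case, tumbler from where it was at the start of the episode below 0.03 m); the robot touches nothing.
It fails at once if the button is pushed in more than 3 mm while the dial is not on the sixth mark (not (value of joint dial between 2.468 and 2.768 rad) and value of joint start_button above 0.003 m).
It fails at once if a bystander is shifted more than 30 mm or tipped over (distance of any of bottle, bell, flight_box0, flight_box1, flight_box2, dart_case, tumbler from where it was at the start of the episode above 0.03 m or angle between any of bottle, bell, flight_box0, flight_box1, flight_box2, dart_case, tumbler's own z axis and vertical above 0.5 rad).
It also fails if it takes over 67 s, if anything falls off the work surface, if the arm or the gripper's body presses on something with over 40 N, if the wrist force passes 120 N, or if a joint passes its speed limit or range.

### The arm

A 6-joint arm with a two-finger parallel gripper is mounted at the origin on the work surface. World frame = base frame: x ahead of the robot, y to its left, z up, the work surface at z = 0. Lengths are in m, angles in degrees, forces in N, time in s.
With the tool pointing down it reaches from about 0.35 to 0.875 m from the base axis. Payload 4.2 kg.
Tool frame: the origin (TCP) lies on the centre line of the jaws, within the pads' length; the fingertips stand ctrl.tcp_to_tips ahead of it and the grasp point (between the pads) lies 2 mm behind it (ctrl.tcp_to_tips is the distance from the TCP to the fingertips, in m); z points along the fingers, y is the line along which they close (so a half turn about z gives the same grasp; the last joint's range is limited). The gripper opens to 85 mm and grips with 20 to 120 N. Pads are 22 mm wide; open, the fingers measure 114 mm over their backs; the gripper's body (76 mm by 85 mm) begins 54 mm behind the grasp point. The pads swing forward as they close: fully open they stand 13 mm farther back than shut.
Start: joints at [-54.454, 22.042, 0.453, 0, -68.411, -14.817], TCP at [0.221, -0.585, 0.228] pointing down, gripper open.
Joint ranges: [-179.83, 179.83], [-69.29, 118.12], [-61.27, 80.66], [-181.25, 117.63], [-171.15, -9.14], [-177.46, 177.46]. Speed limits (degrees/s): [159.86, 159.86, 180, 180, 180, 180].

### API

Orientations are given as [roll, pitch, yaw] about the fixed x, y, z axes, in that order (R = Rz(yaw) Ry(pitch) Rx(roll)).
In Python, from bench import ctrl, read_camera, get_calibration gives the robot as it stands.
- The arm moves only by the tool arm_command, never from a script. Its argument "motion" is a list of rows, each a list of 6 numbers: the shift along the tool's x, y, z in units of 40 mm (1.0 is 40 mm), then the turn, a rotation vector about the tool's x, y, z in units of 8 degrees (1.0 is 8 degrees). A call has 1 to 10 rows; each row is the pose to reach, as a shift and turn from the pose commanded when the call began, along the tool's axes at that moment; what a row does not reach only later rows make up. A row lasts 1/10 s, in which the tool goes at most 50 mm and 8.59 degrees, less where a joint would pass 70% of its speed; a pose out of reach is approached as far as the arm can. A call with a gripper value outside its range is refused whole. "hand" is the closure in counts, from 0 (fully open) to 255 (shut), set as the call begins (left out, the last holds). The fingers move at their own pace and stop on an object; "newtons" is the grip in N (left out, the last holds). Time passes only in rows, so rows that repeat a pose let the fingers close. It gives the time, the measured TCP pose, the force, the opening and the grip force at its end, in the units of the state.
- ctrl.read_state(): the state, without advancing time (a new reading comes with each control period).
- read_camera(name): name is "side" or "top"; returns the picture (420x560x3 uint8, red, green, blue); there is no depth.
- get_calibration(name): a dict with "vertical_fov" (degrees; the focal length in pixels is half the picture's height over the tangent of half this angle, whatever the lens; pixels are square), "cx", "cy" (the principal point, pixels), "k1" (the pictures are not rectified: a ray, as slopes to the right and down, at radius r is drawn at 1 + k1 r^2 times it, then the intrinsics apply), "pose" (4x4, takes a point from camera to world coordinates). Camera axes: x right, y down, z forward; pixel columns grow to the right and rows downward; lengths in m; the calibration is good to about 2 mm. A picture is of the moment at which its call begins. get_calibration takes no time and is no camera call.
- ctrl.job_done(): hands the job in; it is judged then, once.
The state is a dict: "time": time; "qpos": joint angles; "dq": joint speeds; "joint_torque": joint torques, N m; "position": TCP position; "orientation": TCP orientation; "force": force on the tool from outside, world axes, zero at the start; "wrist_torque": the same for the moment, N m; "finger_gap": finger opening in m; "finger_force": force on a finger pad.
Only numpy, scipy, OpenCV 4.12 (cv2) and the standard library are available. Lean on these libraries where they do the work, as an engineer would, in place of code of your own. Each camera call takes 0.05 s, during which the arm holds its last target. There are 200 camera calls.

## Working session

There is one attempt and no reset: what is moved stays moved. The work goes in short steps, Python scripts to look and compute and a tool call to move; the robot and the scene stay as the last step left them, time stands still between calls to the robot, and variables do not carry over. Pictures are saved under pics/ and viewed, at most 10 in all, crops included, and the job is handed in when it is done.

Besides the shell and the picture viewer there is one more tool, called after "Request:" by a JSON object that holds its "name" and its "arguments". arm_command: Moves the arm, as the interface text tells. Its arguments: {"type":"object","properties":{"motion":{"type":"array","items":{"type":"array","items":{"type":"number"}}},"hand":{"type":"number"},"newtons":{"type":"number"}},"required":["motion"]}

```bash
mkdir -p pics; ls; python3 - <<'E'
from bench import ctrl, read_camera, get_calibration
import cv2
for n in("side","top"):
    im=read_camera(n); cv2.imwrite(f"pics/{n}0.png",cv2.cvtColor(im,cv2.COLOR_RGB2BGR)); print(n,get_calibration(n))
print(ctrl.read_state(),ctrl.tcp_to_tips)
E
```

```text
pics
side {'vertical_fov': 55.34017661990278, 'cx': 282.208232386341, 'cy': 209.1072251394175, 'k1': 0.010721384494912709, 'pose': array([[ 0.97175401, -0.13856083,  0.19103676,  0.40258361],
       [-0.2357877 , -0.53603397,  0.81059962, -0.7167564 ],
       [-0.00991516, -0.83274755, -0.5535641 ,  0.62891955],
       [ 0.        ,  0.        ,  0.        ,  1.        ]])}
top {'vertical_fov': 51.29286892251418, 'cx': 274.8894635098416, 'cy': 209.30945753118465, 'k1': 0.0157354845925913, 'pose': array([[-0.01607279, -0.99005893,  0.13973179,  0.46024935],
       [-0.99893215,  0.02195422,  0.04065173,  0.03609735],
       [-0.04331531, -0.13892919, -0.98935457,  0.97822446],
       [ 0.        ,  0.        ,  0.        ,  1.        ]])}
{'time': 0.1, 'qpos': array([-5.44552485e+01,  2.20855202e+01,  3.89833683e-01, -2.30858668e-02,
       -6.84116658e+01, -1.48165072e+01]), 'dq': array([ 0.01859542, -0.18115272,  0.16993508,  0.09956251,  0.07185093,
       -0.05606918]), 'joint_torque': array([-6.35153501e-04, -3.93320203e+01,  1.88930476e+01,  4.19807285e+00,
       -2.62677298e-03,  2.00138982e-05]), 'position': array([ 0.22103926, -0.58406274,  0.22666076]), 'orientation': array([ 1.79890730e+02, -6.71574142e-03, -1.59280264e+02]), 'force': array([ 0.69869321,  0.20070652, -0.35774192]), 'wrist_torque': array([-0.06800396, -0.00109595,  0.02349663]), 'finger_force': 0.0, 'finger_gap': 0.08505931037611379} 0.017
```

View pics/side0.png

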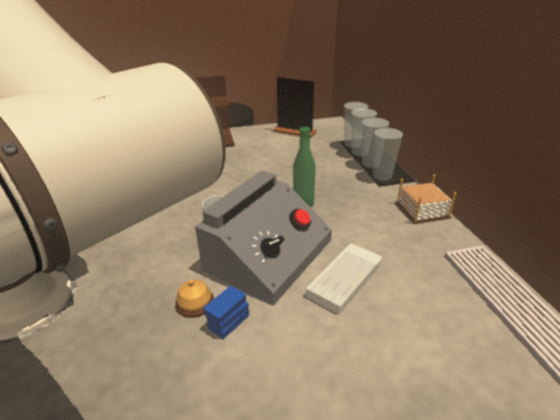

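View pics/top0.png

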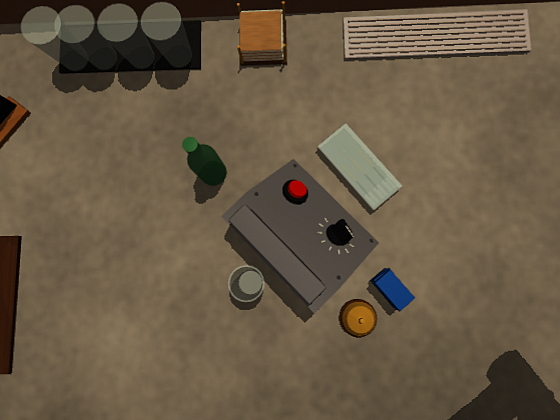

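The side view shows the dial near (270,245) and the red button near (302,218). In the top view the dial is at (340,233), the button at (297,190), and the scorer's front faces up-right (+x, −y). I'll zoom in on the dial.

```bash
cat >h.py <<'E'
import numpy as np,cv2
from bench import ctrl, read_camera, get_calibration
from scipy.spatial.transform import Rotation as Ro
def K(n):
    c=get_calibration(n); f=210/np.tan(np.radians(c['vertical_fov']/2)); return c,f
def ray(n,p):
    c,f=K(n); d=np.array([(p[0]-c['cx'])/f,(p[1]-c['cy'])/f]); u=d.copy()
    for _ in range(20): u=d/(1+c['k1']*(u@u))
    v=c['pose'][:3,:3]@np.r_[u,1]; return c['pose'][:3,3],v/np.linalg.norm(v)
def tri(a,b):
    (o,d),(q,e)=ray('side',a),ray('top',b)
    s=np.linalg.lstsq(np.c_[d,-e],q-o,rcond=None)[0]; x,y=o+s[0]*d,q+s[1]*e
    return (x+y)/2,np.linalg.norm(x-y)
def proj(n,P):
    c,f=K(n); p=(np.asarray(P)-c['pose'][:3,3])@c['pose'][:3,:3]; u=p[:2]/p[2]; u=u*(1+c['k1']*u@u); return u*f+[c['cx'],c['cy']]
E
python3 - <<'E'
from h import *
out=[]
for n,(x,y) in dict(side=(235,190),top=(270,165)).items():
    im=cv2.imread(f'pics/{n}0.png'); c=im[y:y+100,x:x+100] 
    out.append(cv2.resize(c,None,fx=4,fy=4,interpolation=cv2.INTER_CUBIC))
    b=im.astype(int); m=((b[...,2]>110)&(b[...,1]<60)&(b[...,0]<60)).astype(np.uint8)
    k,l,s,cc=cv2.connectedComponentsWithStats(m); i=1+s[1:,4].argmax(); print(n,'red',s[i],cc[i])
cv2.imwrite('pics/crop.png',np.hstack(out))
E
```

```text
side red [294 210  16  15  61] [299.63934426 219.09836066]
top red [289 181  18  15 204] [297.49019608 187.80882353]
```

View pics/crop.png

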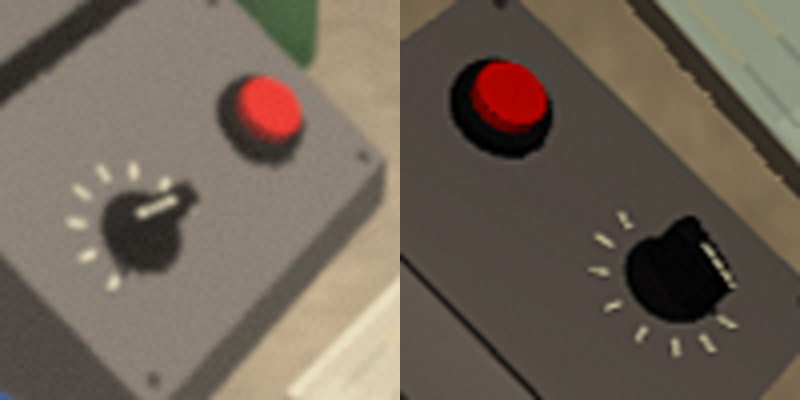

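The crop shows, in pixels, the button in both views, all eight ticks in the top view and seven in the side view. I'll triangulate both matching hypotheses.

```bash
cat >m.py <<'E'
from h import *
S=lambda p:(235+p[0]/4-.4,190+p[1]/4-.4); T=lambda p:(270+(p[0]-400)/4-.4,165+p[1]/4-.4)
st=[(113,282),(88,255),(77,222),(83,190),(105,173),(135,170),(165,184)]
tt=[(727,322),(707,342),(675,347),(641,333),(612,305),(598,270),(603,240),(624,220)]
for k in(0,1):
    r=[tri(S(a),T(b)) for a,b in zip(st,tt[k:])]; P=np.array([x[0] for x in r])
    print(k,np.round([x[1] for x in r],4)); 
    c=P.mean(0); n=np.linalg.svd(P-c)[2][2]; n*=np.sign(n[2]); print(' normal',n,np.degrees(np.arccos(n[2])))
    print(np.round(P,4).tolist())
b,e=tri(S((270,106)),T((511,93))); print('button top',b,e)
E
python3 m.py; python3 - <<'E'
from m import *
for a in((140,213),(175,202)):
  for c in ((705,245),(732,287)): print('line',a,c,tri(S(a),T(c)))
E
```

```text
0 [0.0014 0.0015 0.0012 0.0014 0.0009 0.0012 0.0013]
 normal [ 0.40993404 -0.41690543  0.81126071] 35.780710014991676
[[0.5097, -0.0823, 0.0741], [0.4992, -0.0704, 0.085], [0.4967, -0.0533, 0.0944], [0.5035, -0.036, 0.1016], [0.518, -0.0222, 0.1002], [0.5361, -0.0161, 0.0945], [0.5522, -0.0197, 0.0843]]
1 [0.0098 0.0024 0.0069 0.0142 0.0178 0.0164 0.0125]
 normal [-0.11382422 -0.41382284  0.90321354] 25.416258341753974
[[0.5056, -0.0733, 0.0665], [0.4994, -0.0557, 0.0727], [0.5018, -0.0374, 0.0815], [0.512, -0.0222, 0.0909], [0.5277, -0.0152, 0.0951], [0.5434, -0.0181, 0.0963], [0.5558, -0.0294, 0.0921]]
button top [0.62696801 0.02582759 0.0942478 ] 0.003124907045154589
0 [0.0014 0.0015 0.0012 0.0014 0.0009 0.0012 0.0013]
 normal [ 0.40993404 -0.41690543  0.81126071] 35.780710014991676
[[0.5097, -0.0823, 0.0741], [0.4992, -0.0704, 0.085], [0.4967, -0.0533, 0.0944], [0.5035, -0.036, 0.1016], [0.518, -0.0222, 0.1002], [0.5361, -0.0161, 0.0945], [0.5522, -0.0197, 0.0843]]
1 [0.0098 0.0024 0.0069 0.0142 0.0178 0.0164 0.0125]
 normal [-0.11382422 -0.41382284  0.90321354] 25.416258341753974
[[0.5056, -0.0733, 0.0665], [0.4994, -0.0557, 0.0727], [0.5018, -0.0374, 0.0815], [0.512, -0.0222, 0.0909], [0.5277, -0.0152, 0.0951], [0.5434, -0.0181, 0.0963], [0.5558, -0.0294, 0.0921]]
button top [0.62696801 0.02582759 0.0942478 ] 0.003124907045154589
line (140, 213) (705, 245) (array([ 0.53734732, -0.06776141,  0.10571112]), np.float64(0.01950818606121181))
line (140, 213) (732, 287) (array([ 0.52517765, -0.08005357,  0.11534309]), np.float64(6.0060486925723244e-05))
line (175, 202) (705, 245) (array([ 0.5464969 , -0.06838381,  0.10955747]), np.float64(0.0004392435065078513))
line (175, 202) (732, 287) (array([ 0.53407141, -0.08090614,  0.11978446]), np.float64(0.0185397782675549))
```

```bash
cat >g.py <<'E'
from m import *
from scipy.optimize import least_squares
P=np.array([tri(S(a),T(b))[0] for a,b in zip(st,tt)])
def fr(yaw):
    X=np.array([np.cos(yaw),np.sin(yaw),0]); c,s=np.cos(np.radians(35)),np.sin(np.radians(35))
    N=-s*X+c*np.array([0,0,1]); U=c*X+s*np.array([0,0,1]); return N,U,np.cross(U,N)  # normal, upslope, right(clockwise side)
def model(q):
    N,U,R=fr(q[3]); a=np.radians(-105+30*np.arange(7)); D=q[:3]+.038*(np.cos(a)[:,None]*U+np.sin(a)[:,None]*R)
    return D,q[:3]+.123*R+.022*N
q=least_squares(lambda q:np.r_[(model(q)[0]-P).ravel(),(model(q)[1]-b)*1.],[.53,-.05,.09,np.radians(134)]).x
N,U,R=fr(q[3]); C=q[:3]
E
python3 - <<'E'
from g import *
D,B=model(q); print('dial',C,'yaw',np.degrees(q[3]),'N',N,'U',U,'R',R)
print('res mm',np.round(1e3*(D-P),1).tolist(),'button res',1e3*(B-b),'B',B)
X=np.array([np.cos(q[3]),np.sin(q[3]),0]);Y=np.cross([0,0,1],X)
print('C height expected from y: panel mid?',C[2]); o=C-Y*.055; print('scorer origin guess: panel x at this height',-.1+(C[2]-.035)/np.tan(np.radians(35)))
for L in(np.array([.5252,-.0801,.1153]),np.array([.5465,-.0684,.1096])):
    v=L-C; a=v@U,v@R,v@N; print('line pt U,R,N',np.round(a,4),np.degrees(np.arctan2(a[1],a[0])))
E
```

```text
0 [0.0014 0.0015 0.0012 0.0014 0.0009 0.0012 0.0013]
 normal [ 0.40993404 -0.41690543  0.81126071] 35.780710014991676
[[0.5097, -0.0823, 0.0741], [0.4992, -0.0704, 0.085], [0.4967, -0.0533, 0.0944], [0.5035, -0.036, 0.1016], [0.518, -0.0222, 0.1002], [0.5361, -0.0161, 0.0945], [0.5522, -0.0197, 0.0843]]
1 [0.0098 0.0024 0.0069 0.0142 0.0178 0.0164 0.0125]
 normal [-0.11382422 -0.41382284  0.90321354] 25.416258341753974
[[0.5056, -0.0733, 0.0665], [0.4994, -0.0557, 0.0727], [0.5018, -0.0374, 0.0815], [0.512, -0.0222, 0.0909], [0.5277, -0.0152, 0.0951], [0.5434, -0.0181, 0.0963], [0.5558, -0.0294, 0.0921]]
button top [0.62696801 0.02582759 0.0942478 ] 0.003124907045154589
dial [ 0.53121674 -0.05069079  0.07897123] yaw 134.1070391137664 N [ 0.39920978 -0.41185128  0.81915204] U [-0.57013066  0.58818459  0.57357644] R [ 7.18040795e-01  6.96001017e-01 -2.77555756e-17]
res mm [[0.7, 0.2, -0.8], [0.1, -0.1, -0.4], [-0.1, -0.3, 0.0], [-0.3, 0.0, -1.6], [-0.7, -0.1, -0.2], [-0.9, -0.1, -0.1], [-0.2, 0.3, 0.3]] button res [1.35036368 0.0290253  2.74477723] B [0.62831837 0.02585661 0.09699257]
C height expected from y: panel mid? 0.07897122944469954
scorer origin guess: panel x at this height -0.03720257631455218
line pt U,R,N [ 0.007  -0.0248  0.0395] -74.29634849061523
line pt U,R,N [-0.0016 -0.0014  0.0385] -139.12616301905445
```

The fit is within 1–2 mm. The pointer sits at −74° from upslope, which is mark two, so the dial needs 4 clicks (120°) clockwise, i.e. positive about tool z. Next I'll plan a standoff 130 mm off the panel.

```bash
sed -i '/^for k in/,$d' m.py; echo "b,e=tri(S((270,106)),T((511,93)))" >>m.py
cat >plan.py <<'E'
import sys; from g import *
def pose(kind,h,ang):
    O={'d':C,'b':C+.123*R}[kind]+h*N; a=np.radians(ang); x=np.cos(a)*U+np.sin(a)*R
    return O,np.c_[x,np.cross(-N,x),-N]
if __name__=='__main__':
    s=ctrl.read_state(); A=Ro.from_euler('xyz',s['orientation'],degrees=True)
    O,M=pose(sys.argv[1],float(sys.argv[2])/1e3,float(sys.argv[3]))
    t=A.inv().apply(O-s['position'])/.04; w=(A.inv()*Ro.from_matrix(M)).as_rotvec(degrees=True)/8
    print('t',s['time'],'pos',s['position'].round(4),'target',O.round(4)); print('row',t.round(3).tolist(),w.round(3).tolist())
    print('q',s['qpos'].round(1),'F',s['force'].round(2),'gap',s['finger_gap'])
    v=s['position']-C; z=A.as_matrix(); print('U,R,N mm',(1e3*np.array([v@U,v@R,v@N])).round(1),'xang',np.degrees(np.arctan2(z[:,0]@R,z[:,0]@U)).round(1),'tilt',np.degrees(np.arccos(-z[:,2]@N)).round(2))
E
python3 plan.py d 130 -75
```

```text
t 0.1 pos [ 0.221  -0.5841  0.2267] target [ 0.5831 -0.1042  0.1855]
row [-12.711, 8.015, 1.044] [-4.122, 1.44, -1.014]
q [-54.5  22.1   0.4  -0.  -68.4 -14.8] F [ 0.7   0.2  -0.36] gap 0.08505931037611379
U,R,N mm [ -52.2 -593.9  216.8] xang -70.5 tilt 34.9
```

Request:
{"name": "arm_command", "arguments": {"motion": [[-1.2,0.75,0,0,0,0],[-2.4,1.5,0,-0.5,0.2,-0.1],[-3.6,2.3,0,-1,0.4,-0.3],[-4.8,3,0,-1.5,0.6,-0.4],[-6,3.8,0,-2,0.8,-0.5],[-7.2,4.5,0,-2.5,1,-0.6],[-8.4,5.3,0,-3,1.2,-0.8],[-9.4,5.9,0,-3.5,1.3,-0.9],[-10.2,6.4,0,-4,1.4,-1],[-10.2,6.4,0,-4.1,1.4,-1]], "hand": 90, "newtons": 40}}

```text
time: 1.1
position: [0.5141, -0.1981, 0.2254]
orientation: [146.0, -8.4, -148.4]
force: [-0.2, -0.3, -0.3]
finger_gap: 0.0552
finger_force: 0.0
```

```bash
python3 plan.py d 130 -75
```

```text
t 1.1 pos [ 0.5141 -0.1981  0.2254] target [ 0.5831 -0.1042  0.1855]
row [-2.817, 0.573, 1.102] [-0.006, 0.022, 0.002]
q [ -14.6   32.4   16.3  -18.  -103.9  -45.9] F [-0.21 -0.33 -0.3 ] gap 0.05517335175797793
U,R,N mm [   7.1 -114.9  173.8] xang -75.0 tilt 0.18
```

Request:
{"name": "arm_command", "arguments": {"motion": [[-1,0.2,0,0,0,0],[-2,0.4,0.4,0,0,0],[-2.8,0.57,1.1,0,0,0],[-2.8,0.57,1.1,0,0,0],[-2.8,0.57,1.1,0,0,0]]}}

```text
time: 1.6
position: [0.5807, -0.1069, 0.1866]
orientation: [146.2, -8.5, -148.4]
force: [0.9, -0.8, 0.4]
finger_gap: 0.055
finger_force: 0.0
```

```bash
python3 plan.py d 27 -75; python3 - <<'E'
from h import *
o=[]
for n,(x,y) in dict(side=(200,110),top=(270,120)).items():
    o.append(cv2.resize(cv2.cvtColor(read_camera(n),cv2.COLOR_RGB2BGR)[y:y+180,x:x+133],None,fx=3,fy=3,interpolation=cv2.INTER_CUBIC))
cv2.imwrite('pics/c2.png',np.hstack(o))
E
```

```text
t 1.6 pos [ 0.5807 -0.1069  0.1866] target [ 0.542  -0.0618  0.1011]
row [-0.082, 0.022, 2.602] [-0.028, 0.016, -0.005]
q [  -6.6   36.5   19.4  -21.6 -100.3  -53. ] F [ 0.93 -0.77  0.42] gap 0.0550341423111203
U,R,N mm [  0.5  -3.5 131.1] xang -75.0 tilt 0.26
```

View pics/c2.png

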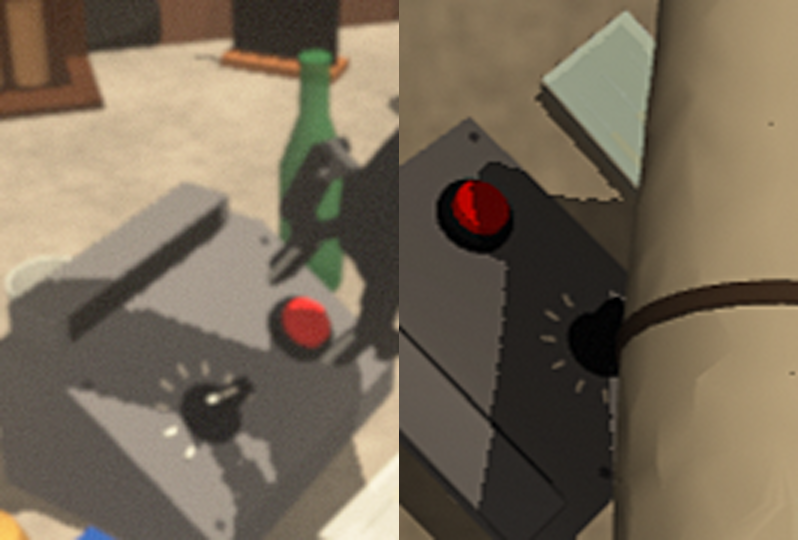

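The side crop shows the fingertips at about (277,278) and (340,360), straddling the dial's axis. The pointer is still on mark two. Descending.

Request:
{"name": "arm_command", "arguments": {"motion": [[-0.08,0.02,0.6,0,0,0],[-0.08,0.02,1.2,0,0,0],[-0.08,0.02,1.6,0,0,0],[-0.08,0.02,1.6,0,0,0],[-0.08,0.02,1.6,0,0,0],[-0.08,0.02,1.6,0,0,0]]}}

```text
time: 2.3
position: [0.5593, -0.0801, 0.1364]
orientation: [146.4, -8.2, -148.6]
force: [-0.4, 0.3, 0.3]
finger_gap: 0.055
finger_force: 0.0
```

```bash
python3 plan.py d 28 -75; python3 - <<'E'
from h import *
im=cv2.cvtColor(read_camera('side'),cv2.COLOR_RGB2BGR)[180:280,220:340]
from g import C,N,U,R
s=ctrl.read_state();A=Ro.from_euler('xyz',s['orientation'],degrees=True)
im=cv2.resize(im,None,fx=5,fy=5,interpolation=cv2.INTER_CUBIC)
for P,c in((C+.04*N,(0,255,0)),(s['position']+A.apply([0,0,.010]),(0,0,255)),(s['position']+A.apply([0,.0275,.010]),(0,0,255)),(s['position']+A.apply([0,-.0275,.010]),(0,0,255))):
    p=(proj('side',P)-[220,180]+.5)*5; cv2.circle(im,tuple(int(v) for v in p),3,c,-1)
cv2.imwrite('pics/c3.png',im)
E
```

```text
t 2.3 pos [ 0.5593 -0.0801  0.1364] target [ 0.5424 -0.0622  0.1019]
row [0.004, 0.019, 1.06] [-0.053, 0.057, -0.006]
q [ -4.7  36.2  11.4 -22.2 -92.1 -51.8] F [-0.35  0.26  0.33] gap 0.05500774522215222
U,R,N mm [-0.4 -0.3 70.4] xang -75.0 tilt 0.62
```

View pics/c3.png

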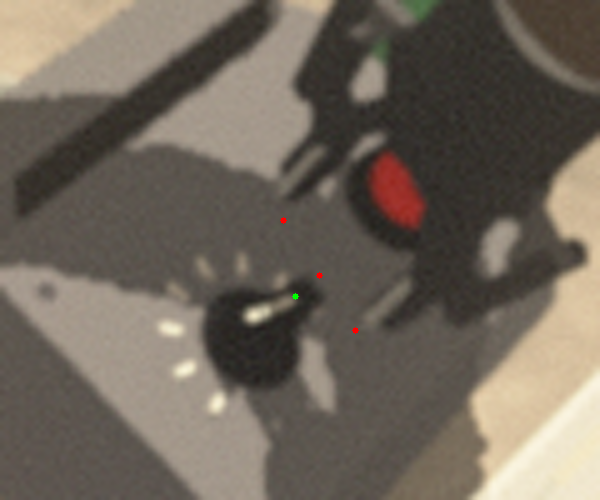

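The fingertips at (285,190) and (380,320) straddle the bar, whose axis projects to (295,296). Descending to grip.

Request:
{"name": "arm_command", "arguments": {"motion": [[0,0.02,0.4,0,0,0],[0,0.02,0.8,-0.05,0.05,0],[0,0.02,1.06,-0.05,0.05,0],[0,0.02,1.06,-0.05,0.05,0],[0,0.02,1.06,-0.05,0.05,0]]}}

```text
time: 2.85
position: [0.5416, -0.0611, 0.1006]
orientation: [145.8, -8.7, -148.2]
force: [-0.4, -0.7, 0.1]
finger_gap: 0.0551
finger_force: 0.0
```

```bash
python3 plan.py d 28 -75
```

```text
t 2.85 pos [ 0.5416 -0.0611  0.1006] target [ 0.5424 -0.0622  0.1019]
row [0.003, -0.01, -0.046] [0.01, -0.014, -0.005]
q [ -3.3  36.8   6.7 -22.9 -87.5 -50.9] F [-0.42 -0.74  0.11] gap 0.05510028304551158
U,R,N mm [ 0.3  0.2 26.2] xang -75.0 tilt 0.14
```

Request:
{"name": "arm_command", "arguments": {"motion": [[0,0,-0.05,0,0,0],[0,0,-0.05,0,0,0],[0,0,-0.05,0,0,0],[0,0,-0.05,0,0,0],[0,0,-0.05,0,0,0],[0,0,-0.05,0,0,0]], "hand": 255, "newtons": 25}}

```text
time: 3.45
position: [0.5432, -0.0629, 0.1024]
orientation: [146.0, -8.6, -148.3]
force: [2.4, -3.7, -0.5]
finger_gap: 0.0127
finger_force: 28.9
```

```bash
python3 plan.py d 28 -75
```

```text
t 3.45 pos [ 0.5432 -0.0629  0.1024] target [ 0.5424 -0.0622  0.1019]
row [0.007, 0.012, 0.025] [-0.008, -0.0, -0.007]
q [ -3.4  36.8   6.9 -22.8 -87.6 -51. ] F [ 2.42 -3.69 -0.54] gap 0.012745524498574625
U,R,N mm [-0.5  0.1 29. ] xang -74.9 tilt 0.06
```

Gripped firmly. I'll start turning clockwise.

Request:
{"name": "arm_command", "arguments": {"motion": [[0,0,0,0,0,0.5],[0,0,0,0,0,1],[0,0,0,0,0,1.5],[0,0,0,0,0,2],[0,0,0,0,0,2.5],[0,0,0,0,0,3],[0,0,0,0,0,3.5],[0,0,0,0,0,3.75],[0,0,0,0,0,3.75]]}}

```text
time: 4.35
position: [0.5431, -0.0624, 0.1026]
orientation: [153.7, -23.9, -175.3]
force: [4.3, -3.7, 0.6]
finger_gap: 0.0124
finger_force: 29.0
```

```bash
python3 plan.py d 28 -45
```

```text
t 4.35 pos [ 0.5431 -0.0624  0.1026] target [ 0.5424 -0.0622  0.1019]
row [0.01, -0.004, 0.024] [-0.002, 0.002, -0.004]
q [ -3.4  36.8   6.9 -22.8 -87.6 -81. ] F [ 4.27 -3.7   0.56] gap 0.012407044183768695
U,R,N mm [-0.2  0.4 29. ] xang -45.0 tilt 0.02
```

Request:
{"name": "arm_command", "arguments": {"motion": [[0,0,0,0,0,0.6],[0,0,0,0,0,1.2],[0,0,0,0,0,1.8],[0,0,0,0,0,2.4],[0,0,0,0,0,3],[0,0,0,0,0,3.75],[0,0,0,0,0,4.5],[0,0,0,0,0,5.2],[0,0,0,0,0,5.8],[0,0,0,0,0,6.2]]}}

```text
time: 5.35
position: [0.5436, -0.0619, 0.1027]
orientation: [-176.8, -34.8, 128.4]
force: [5.1, -3.0, 1.0]
finger_gap: 0.0129
finger_force: 29.0
```

```bash
python3 plan.py d 28 45
```

```text
t 5.35 pos [ 0.5436 -0.0619  0.1027] target [ 0.5424 -0.0622  0.1019]
row [-0.002, -0.027, 0.025] [0.011, 0.001, 5.037]
q [  -3.3   36.8    7.   -22.9  -87.6 -130.7] F [ 5.14 -3.04  0.97] gap 0.012916562946466958
U,R,N mm [-0.   1.1 29. ] xang 4.7 tilt 0.08
```

Request:
{"name": "arm_command", "arguments": {"motion": [[0,0,0,0,0,0.6],[0,0,0,0,0,1.2],[0,0,0,0,0,1.8],[0,0,0,0,0,2.4],[0,0,0,0,0,3],[0,0,0,0,0,3.6],[0,0,0,0,0,4.2],[0,0,0,0,0,4.7],[0,0,0,0,0,5.05],[0,0,0,0,0,5.05]]}}

```text
time: 6.35
position: [0.5441, -0.0618, 0.1025]
orientation: [-153.8, -24.0, 83.4]
force: [4.4, -2.3, 0.2]
finger_gap: 0.0127
finger_force: 29.0
```

```bash
python3 plan.py d 28 45
```

```text
t 6.35 pos [ 0.5441 -0.0618  0.1025] target [ 0.5424 -0.0622  0.1019]
row [-0.021, -0.034, 0.025] [0.021, -0.003, 0.001]
q [  -3.3   36.8    7.   -22.9  -87.5 -171. ] F [ 4.42 -2.33  0.2 ] gap 0.012683169339536648
U,R,N mm [-0.3  1.6 29. ] xang 45.0 tilt 0.17
```

Request:
{"name": "arm_command", "arguments": {"motion": [[0,0,0,0,0,0],[0,0,0,0,0,0],[0,0,0,0,0,0],[0,0,0,0,0,0],[0,0,0,0,0,0],[0,0,0,0,0,0],[0,0,0,0,0,0],[0,0,0,0,0,0]], "hand": 90}}

```text
time: 7.15
position: [0.5422, -0.0618, 0.1023]
orientation: [-153.5, -23.9, 83.4]
force: [0.6, 0.5, 0.2]
finger_gap: 0.0552
finger_force: 0.0
```

Request:
{"name": "arm_command", "arguments": {"motion": [[0,0,-0.3,0,0,0],[0,0,-0.8,0,0,0],[0,0,-1.5,0,0,0],[0,0,-2,0,0,0],[0,0,-2.4,0,0,0],[0,0,-2.4,0,0,0.0],[0,0,-2.4,0,0,0]]}}

```text
time: 7.85
position: [0.5807, -0.1014, 0.1808]
orientation: [-153.5, -24.0, 83.3]
force: [-0.5, 0.2, -0.8]
finger_gap: 0.055
finger_force: 0.0
```

```bash
python3 plan.py b 80 0; python3 - <<'E'
from g import *
im=cv2.cvtColor(read_camera('side'),cv2.COLOR_RGB2BGR)[180:280,220:340]
cv2.imwrite('pics/c4.png',cv2.resize(im,None,fx=5,fy=5,interpolation=cv2.INTER_CUBIC))
for P in (C+.04*N,C+.04*N+.0255*(U+R)*.7071,C+.038*(U+R)*.7071): print((proj('side',P)-[220,180]+.5)*5)
E
```

```text
t 7.85 pos [ 0.5807 -0.1014  0.1808] target [0.6515 0.002  0.1445]
row [2.165, 2.178, 1.101] [-0.008, -0.014, -5.632]
q [  -6.2   36.8   19.   -21.9  -99.9 -173.1] F [-0.54  0.16 -0.79] gap 0.055045898281916326
U,R,N mm [  0.4   0.2 124.1] xang 45.1 tilt 0.12
[295.62162547 296.81991937]
[288.94105579 244.28873636]
[243.663902 263.422701]
```

View pics/c4.png

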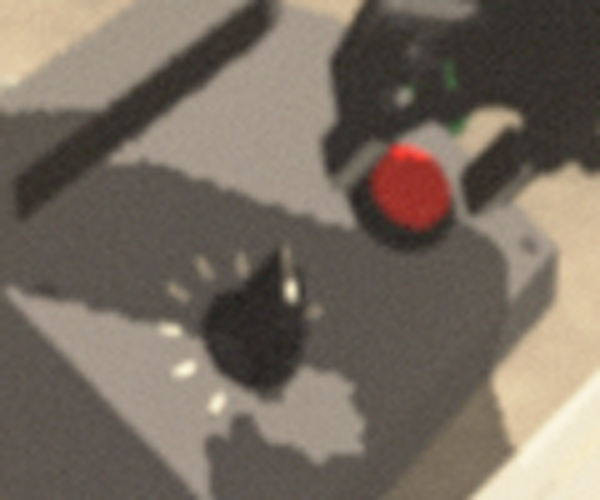

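The dial now points at the sixth mark: its white line runs (295,300)→(289,250) as predicted. Next I close the gripper and move over the button, which is at (410,187).

Request:
{"name": "arm_command", "arguments": {"motion": [[0.7,0.7,0,0,0,-0.8],[1.4,1.4,0,0,0,-1.8],[2.17,2.18,0.3,0,0,-2.8],[2.17,2.18,0.7,0,0,-3.8],[2.17,2.18,1.1,0,0,-4.8],[2.17,2.18,1.1,0,0,-5.6],[2.17,2.18,1.1,0,0,-5.6],[2.17,2.18,1.1,0,0,-5.6]], "hand": 255}}

```text
time: 8.7
position: [0.6513, 0.0024, 0.1441]
orientation: [-179.6, -35.2, 133.6]
force: [0.6, -0.0, -0.3]
finger_gap: 0.0
finger_force: 0.0
```

```bash
python3 plan.py b 42 0; python3 - <<'E'
from g import *
im=cv2.cvtColor(read_camera('side'),cv2.COLOR_RGB2BGR)[160:260,240:360]
im=cv2.resize(im,None,fx=5,fy=5,interpolation=cv2.INTER_CUBIC)
s=ctrl.read_state();A=Ro.from_euler('xyz',s['orientation'],degrees=True)
p=(proj('side',s['position']+A.apply([0,0,.017]))-[240,160]+.5)*5; cv2.circle(im,tuple(int(v) for v in p),3,(0,255,0),-1)
cv2.imwrite('pics/c5.png',im)
E
```

```text
t 8.7 pos [0.6513 0.0024 0.1441] target [0.6363 0.0176 0.1134]
row [-0.006, -0.003, 0.937] [-0.012, -0.019, -0.049]
q [   1.7   42.7   26.3  -25.4  -98.2 -136. ] F [ 0.65 -0.   -0.33] gap 2.3312553389309955e-05
U,R,N mm [1.000e-01 1.232e+02 7.950e+01] xang 0.4 tilt 0.18
```

View pics/c5.png

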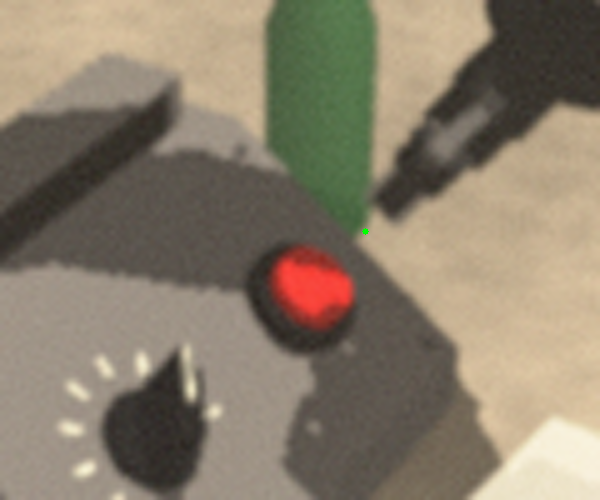

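The dial still points at mark six. The closed fingertips, at about (388,208), head along their axis for the centre of the button at (318,287). I'll advance until the force rises.

Request:
{"name": "arm_command", "arguments": {"motion": [[0,0,0.4,0,0,0],[0,0,0.7,0,0,0],[0,0,0.88,0,0,0],[0,0,0.88,0,0,0],[0,0,0.88,0,0,0]]}}

```text
time: 9.25
position: [0.6377, 0.0165, 0.1159]
orientation: [-179.8, -35.1, 133.8]
force: [0.8, -0.5, 0.2]
finger_gap: -0.0
finger_force: 0.0
```

Request:
{"name": "arm_command", "arguments": {"motion": [[0,0,0.05,0,0,0],[0,0,0.1,0,0,0],[0,0,0.1,0,0,0],[0,0,0.1,0,0,0]]}}

```text
time: 9.65
position: [0.6359, 0.0183, 0.1125]
orientation: [-179.8, -35.1, 133.8]
force: [-0.1, -1.1, -0.5]
finger_gap: -0.0002
finger_force: 0.0
```

```bash
python3 plan.py b 33 0
```

```text
t 9.65 pos [0.6359 0.0183 0.1125] target [0.6327 0.0213 0.106 ]
row [-0.003, -0.005, 0.196] [-0.006, -0.014, -0.032]
q [   2.9   42.6   21.4  -25.6  -93.3 -134.9] F [-0.08 -1.06 -0.48] gap -0.00020094349962603066
U,R,N mm [1.000e-01 1.232e+02 4.080e+01] xang 0.3 tilt 0.12
```

Request:
{"name": "arm_command", "arguments": {"motion": [[0,0,0.05,0,0,0],[0,0,0.1,0,0,0],[0,0,0.1,0,0,0],[0,0,0.1,0,0,0]]}}

```text
time: 10.05
position: [0.6342, 0.0201, 0.109]
orientation: [-179.8, -35.1, 133.8]
force: [-1.0, 0.2, 0.6]
finger_gap: -0.0004
finger_force: 0.0
```

Request:
{"name": "arm_command", "arguments": {"motion": [[0,0,0.05,0,0,0],[0,0,0.08,0,0,0],[0,0,0.08,0,0,0],[0,0,0.08,0,0,0]]}}

```text
time: 10.45
position: [0.633, 0.0214, 0.1065]
orientation: [-179.8, -35.1, 133.8]
force: [-0.4, -0.1, -0.1]
finger_gap: 0.0001
finger_force: 0.0
```

```bash
python3 plan.py b 33 0; python3 -c "
from g import *;print('F.N',ctrl.read_state()['force']@N)"
```

```text
t 10.45 pos [0.633  0.0214 0.1065] target [0.6327 0.0213 0.106 ]
row [-0.004, -0.005, 0.012] [-0.008, -0.015, -0.032]
q [   3.1   42.6   20.5  -25.7  -92.4 -134.7] F [-0.41 -0.09 -0.09] gap 5.400654948804126e-05
U,R,N mm [1.000e-01 1.232e+02 3.350e+01] xang 0.3 tilt 0.14
F.N -0.20039767014876814
```

Request:
{"name": "arm_command", "arguments": {"motion": [[0,0,0.05,0,0,0],[0,0,0.08,0,0,0],[0,0,0.08,0,0,0]]}}

```text
time: 10.75
position: [0.6315, 0.0227, 0.1037]
orientation: [-179.7, -35.1, 133.8]
force: [-0.1, -0.3, 1.6]
finger_gap: 0.0
finger_force: 0.0
```

Request:
{"name": "arm_command", "arguments": {"motion": [[0,0,0.05,0,0,0],[0,0,0.05,0,0,0],[0,0,0.05,0,0,0]]}}

```text
time: 11.05
position: [0.6309, 0.0235, 0.1022]
orientation: [-179.8, -35.1, 133.8]
force: [-0.5, 0.1, 0.3]
finger_gap: 0.0
finger_force: 0.0
```

```bash
python3 plan.py b 25 0; python3 - <<'E'
from g import *
s=ctrl.read_state();print('F.N',s['force']@N)
im=cv2.cvtColor(read_camera('side'),cv2.COLOR_RGB2BGR)[160:260,240:360]
im=cv2.resize(im,None,fx=5,fy=5,interpolation=cv2.INTER_CUBIC)
cv2.imwrite('pics/c6.png',im)
E
```

```text
t 11.05 pos [0.6309 0.0235 0.1022] target [0.6295 0.0246 0.0995]
row [-0.004, -0.004, 0.082] [-0.008, -0.015, -0.032]
q [   3.3   42.6   19.9  -25.8  -91.8 -134.5] F [-0.5   0.13  0.3 ] gap 4.451902093881165e-05
U,R,N mm [1.000e-01 1.232e+02 2.830e+01] xang 0.3 tilt 0.14
F.N -0.006547671308433566
```

View pics/c6.png

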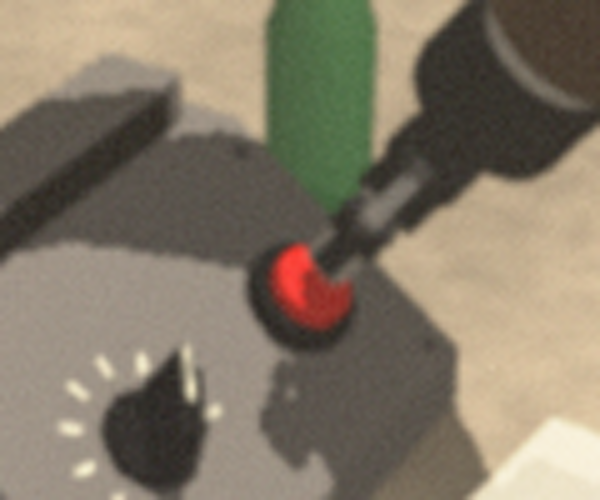

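The tips are now just above the button's centre at about (328,272), still without contact. I'll keep going.

Request:
{"name": "arm_command", "arguments": {"motion": [[0,0,0.05,0,0,0],[0,0,0.05,0,0,0],[0,0,0.05,0,0,0]]}}

```text
time: 11.4
position: [0.63, 0.0243, 0.1006]
orientation: [-179.8, -35.1, 133.8]
force: [-0.1, -0.7, -0.3]
finger_gap: -0.0002
finger_force: 0.0
```

Request:
{"name": "arm_command", "arguments": {"motion": [[0,0,0.05,0,0,0],[0,0,0.05,0,0,0],[0,0,0.05,0,0,0]]}}

```text
time: 11.7
position: [0.6292, 0.0251, 0.0989]
orientation: [-179.8, -35.1, 133.8]
force: [0.6, 0.1, -0.2]
finger_gap: 0.0001
finger_force: 0.0
```

Request:
{"name": "arm_command", "arguments": {"motion": [[0,0,0.05,0,0,0],[0,0,0.05,0,0,0],[0,0,0.05,0,0,0]]}}

```text
time: 12.0
position: [0.6284, 0.0259, 0.0973]
orientation: [-179.8, -35.1, 133.8]
force: [-0.3, 0.3, 0.3]
finger_gap: 0.0
finger_force: 0.0
```

Request:
{"name": "arm_command", "arguments": {"motion": [[0,0,0.05,0,0,0],[0,0,0.05,0,0,0],[0,0,0.05,0,0,0]]}}

```text
time: 12.3
position: [0.6276, 0.0268, 0.0956]
orientation: [-179.8, -35.1, 133.8]
force: [-0.7, -0.1, -0.2]
finger_gap: 0.0
finger_force: 0.0
```

Request:
{"name": "arm_command", "arguments": {"motion": [[0,0,0.05,0,0,0],[0,0,0.05,0,0,0],[0,0,0.05,0,0,0]]}}

```text
time: 12.6
position: [0.6268, 0.0276, 0.094]
orientation: [-179.8, -35.1, 133.8]
force: [-0.6, -0.1, -0.5]
finger_gap: 0.0001
finger_force: 0.0
```

```bash
python3 - <<'E'
from h import *
o=[]
s=ctrl.read_state();A=Ro.from_euler('xyz',s['orientation'],degrees=True)
for n,(x,y) in dict(side=(265,175),top=(255,145)).items():
    im=cv2.resize(cv2.cvtColor(read_camera(n),cv2.COLOR_RGB2BGR)[y:y+80,x:x+66],None,fx=6,fy=6,interpolation=cv2.INTER_CUBIC)
    for d,c in((0,(0,255,255)),(.017,(0,255,0))):
        p=(proj(n,s['position']+A.apply([0,0,d]))-[x,y]+.5)*6; cv2.circle(im,tuple(int(v) for v in p),3,c,-1)
    o.append(im)
cv2.imwrite('pics/c7.png',np.hstack(o))
E
```

```text
(no output)
```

View pics/c7.png

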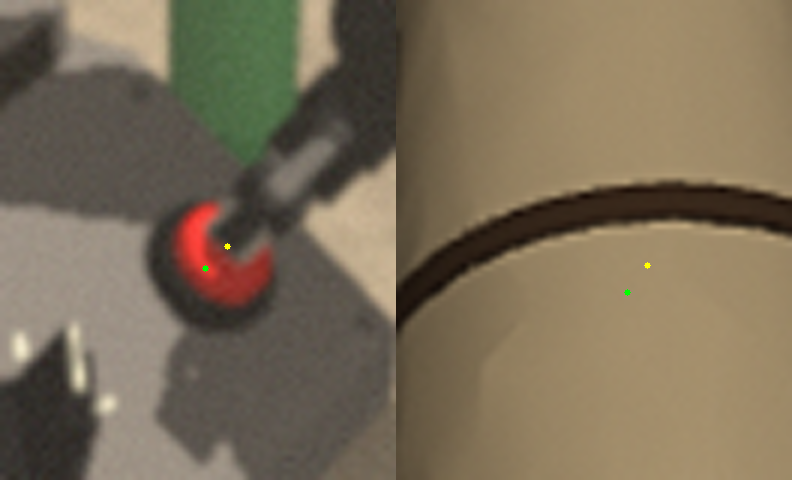

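In the side view the tips end at about (236,242), still roughly 8–10 mm short of the red face's centre at (222,256). The tips evidently stand shorter than predicted, so I'll continue under force watch.

Request:
{"name": "arm_command", "arguments": {"motion": [[0,0,0.05,0,0,0],[0,0,0.05,0,0,0],[0,0,0.05,0,0,0]]}}

```text
time: 13.0
position: [0.6264, 0.0283, 0.0928]
orientation: [-179.8, -35.1, 133.8]
force: [0.7, -1.1, 0.7]
finger_gap: 0.0001
finger_force: 0.7
```

Request:
{"name": "arm_command", "arguments": {"motion": [[0,0,0.05,0,0,0],[0,0,0.05,0,0,0],[0,0,0.05,0,0,0]]}}

```text
time: 13.3
position: [0.6256, 0.0291, 0.091]
orientation: [-179.8, -35.1, 133.8]
force: [1.5, -1.5, 2.8]
finger_gap: 0.0002
finger_force: 1.3
```

Request:
{"name": "arm_command", "arguments": {"motion": [[0,0,0.05,0,0,0],[0,0,0.05,0,0,0],[0,0,0.05,0,0,0]]}}

```text
time: 13.6
position: [0.6248, 0.03, 0.0894]
orientation: [-179.8, -35.1, 133.8]
force: [1.5, -1.4, 2.9]
finger_gap: -0.0002
finger_force: 1.9
```

Contact: about 3.5 N along the normal and rising. I'll push to the stop.

Request:
{"name": "arm_command", "arguments": {"motion": [[0,0,0.05,0,0,0],[0,0,0.05,0,0,0],[0,0,0.05,0,0,0]]}}

```text
time: 13.9
position: [0.6241, 0.0307, 0.0879]
orientation: [-179.8, -35.1, 133.8]
force: [2.0, -1.8, 5.2]
finger_gap: 0.0003
finger_force: 3.0
```

Request:
{"name": "arm_command", "arguments": {"motion": [[0,0,0.04,0,0,0],[0,0,0.04,0,0,0],[0,0,0.04,0,0,0]]}}

```text
time: 14.2
position: [0.6241, 0.0307, 0.0879]
orientation: [-179.9, -35.0, 133.9]
force: [3.1, -3.2, 7.9]
finger_gap: 0.0002
finger_force: 4.9
```

It's bottomed: the position has stopped and the force is 9 N. Retracting.

Request:
{"name": "arm_command", "arguments": {"motion": [[0,0,0,0,0,0],[0,0,-0.3,0,0,0],[0,0,-0.8,0,0,0],[0,0,-1.5,0,0,0],[0,0,-2.2,0,0,0],[0,0,-2.5,0,0,0],[0,0,-2.5,0,0,0],[0,0,-2.5,0,0,0]]}}

```text
time: 15.0
position: [0.6622, -0.0091, 0.1667]
orientation: [-179.7, -35.3, 133.7]
force: [0.2, -0.9, -0.6]
finger_gap: 0.0
finger_force: 0.0
```

```bash
python3 plan.py b 100 0; python3 - <<'E'
from h import *
im=cv2.cvtColor(read_camera('side'),cv2.COLOR_RGB2BGR)
cv2.imwrite('pics/end.png',cv2.resize(im[120:345,150:390],None,fx=2.6,fy=2.6,interpolation=cv2.INTER_CUBIC))
E
```

```text
t 15.0 pos [ 0.6622 -0.0091  0.1667] target [ 0.6595 -0.0063  0.1609]
row [-0.003, 0.001, 0.175] [-0.016, -0.038, -0.038]
q [   0.8   43.1   30.3  -25.3 -101.9 -136.7] F [ 0.2  -0.89 -0.57] gap 2.2905085050667103e-05
U,R,N mm [1.00e-01 1.23e+02 1.07e+02] xang 0.3 tilt 0.33
```

View pics/end.png

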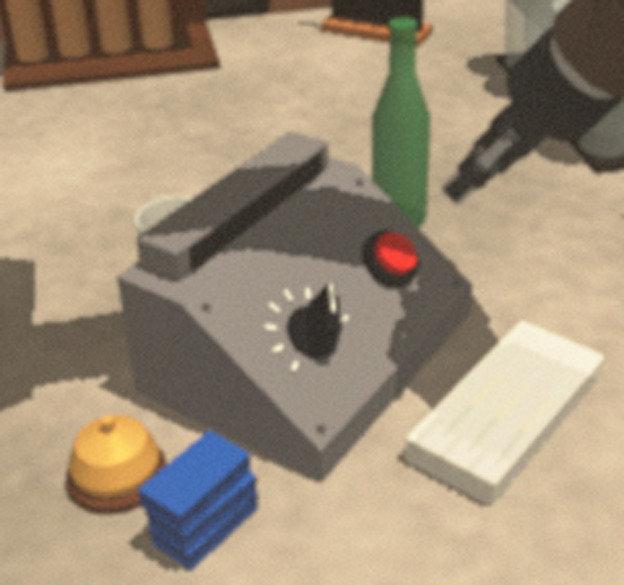

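The gripper is clear, the dial still points at mark six (line near (333,298)), the button is out at (395,255), and the bystanders look undisturbed.

```bash
python3 -c "
from bench import ctrl; print(ctrl.job_done())"
```

```text
the job is handed in; nothing more can be done
None
```

I turned the dial four clicks from mark two to the sixth mark and let go, then pushed the button to its stop and released it; the last side picture shows the dial on six and no bystander visibly moved, and I handed the job in at about 15 s (no verdict was returned).

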